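# Gather kiln posts in the pouring corner

### The job

One short kiln post has been left out on the bench: set it in the green tote with the other four, down on the floor of the tote rather than dropped from a height. Then take the tote by its rim and tip it up to a slope of about 35 degrees, with its pouring corner staying down on the bench, so that all five posts slide into that corner. Finish while still gripping the tote and holding it steady like that, so I can take the posts out; leave the cup, the glaze jar and the brush where they are.

Things in the scene. Friction and masses are not known exactly. Their poses are not given: they have to be found in the camera images.
- tote: green plastic tote, loose on the bench, 0.25-0.42 kg, open on top: outline 240 (its x) by 200 mm (its y), 75 mm high, walls and floor 4 mm, corners cut off at 45 degrees (34 mm off each side). Origin: centre of its underside, z up. Top rim 14 mm high, 12 mm wide, flush with the inner wall, 8 mm proud outside. The -x, -y corner is the pouring corner: no rim, a lip leaning out instead
- spout_corner (a point): tote's inner floor at the foot of the middle of the pouring corner's cut wall; in the tote frame (-100.2, -80.2, 4) mm. Posts must gather here. That wall is 55 mm high, its lip reaches 25 mm out and 76 mm up. Posts start to slide on the smooth floor at a slope of 11 to 17 degrees and run along the walls into the corner by about 35
- spout_foot (a point): middle of the bottom outer edge of the pouring corner's cut wall; in the tote frame (-103, -83, 0) mm. This 48 mm long edge, square to the tote's (-1, -1) direction, is the one that rests on the bench when the tote is tipped: turn tote and gripper together about it
- far_rim (a point): middle of the rim's top face at the corner opposite the pouring corner; in the tote frame (104.4, 84.4, 75) mm. Here the rim is a straight bar 48 mm long, square to the tote's (1, 1) direction, 12 mm wide and 14 mm high; a good place to grip from above, one finger inside the tote. Below it the outer wall steps in by 8 mm
- post1: short round kiln post, cream fired clay with a dark bore, 32 mm diameter, 25 mm high, about 36 g; origin at the centre of its underside, z up its axis; in the tote
- post2: short round kiln post, cream fired clay with a dark bore, 32 mm diameter, 25 mm high, about 36 g; origin at the centre of its underside, z up its axis; in the tote
- post3: short round kiln post, cream fired clay with a dark bore, 32 mm diameter, 25 mm high, about 36 g; origin at the centre of its underside, z up its axis; in the tote
- post4: short round kiln post, cream fired clay with a dark bore, 32 mm diameter, 25 mm high, about 36 g; origin at the centre of its underside, z up its axis; in the tote
- stray_post: short round kiln post, cream fired clay with a dark bore, 32 mm diameter, 25 mm high, about 36 g; origin at the centre of its underside, z up its axis; standing alone on the bench beside the tote at the start. The tote floor around (-45, -35) mm in the tote frame starts clear of posts
- bisque_cup: unglazed terracotta cup without handle, 76 mm across the mouth, 72 mm high, standing on the bench; origin at the centre of its underside; bystander
- glaze_jar: blue glaze jar with black cap, 68 mm diameter, 68 mm high, standing on the bench; origin at the centre of its underside; bystander
- brush: brush about 170 mm long lying on the bench along its own x; origin under its middle; bystander
Not all that is in view belongs to the job. Leave any turquoise or yellow look-alike of the stray_post alone. Leave any blue look-alike of the post3 alone.

How it is judged:
By the outcome, as a careful person would: the job done as asked, in the order asked, and still so for the second after the job is handed in, while the arm keeps its last pose, push and grip.
It also fails if it takes over 51 s, if anything falls off the work surface, if the arm or the gripper's body presses on something with over 40 N, if the wrist force passes 120 N, or if a joint passes its speed limit or range.

### The arm

A 7-joint arm with a two-finger parallel gripper is mounted at the origin on the work surface. World frame = base frame: x ahead of the robot, y to its left, z up, the work surface at z = 0. Lengths are in m, angles in rad, forces in N, time in s.
With the tool pointing down it reaches from about 0.425 to 0.95 m from the base axis. Payload 4.7 kg.
Tool frame: the origin (TCP) lies at the very end of the fingers, on their centre line; the grasp point (between the pads) lies 19 mm behind it; z points along the fingers, y is the direction in which the jaws open and shut (so a half turn about z gives the same grasp; the last joint's range is limited). The gripper opens to 87 mm and grips with 3 to 60 N. Pads are 19 mm wide; open, the fingers measure 117 mm over their backs; the gripper's body (75 mm by 190 mm) begins 51 mm behind the grasp point.
Start: joints at [1.072, 0.469, -0.049, 1.532, 0.024, 1.141, -0.082], TCP at [0.306, -0.602, 0.223] pointing down, gripper open.
Joint ranges: [-2.59, 2.59], [-0.33, 1.99], [-1.39, 1.29], [0.1, 2.45], [-1.04, 4.18], [0.21, 1.99], [-2.66, 2.66]. Speed limits (rad/s): [2.57, 2.57, 3.14, 3.14, 3.14, 3.14, 3.14].

### API

Orientations are given as a unit quaternion [x, y, z, w].
In Python, from plant import ctrl gives the robot as it stands. Calls block until the motion is done:
- ctrl.goto(position, orientation): joint-space move of the TCP to a pose.
- ctrl.servo_line(position, orientation=None, max_speed=0.15, threshold=None): straight line of the TCP; orientation=None keeps the orientation; max_speed is the mean speed in m/s. With threshold (N) it stops when the force on the tool has changed by that much, and returns True; else False.
- ctrl.set_joints(angles): joint-space move.
- ctrl.move_gripper(opening, grasp_force=None): opening from 0.0 (shut) to 1.0 (fully open); grasp_force is the grip in N (None keeps the last); returns when the fingers have stopped.
- ctrl.wait(seconds).
- ctrl.solve_ik(position, orientation): joint angles nearest the present ones, or None.
- ctrl.snapshot(name): name is "side" or "top"; returns (picture, depth): 420x560x3 uint8, red, green, blue; 420x560 float32, m along the optical axis (not along the pixel's ray), 0 where there is no reading.
- ctrl.camera_model(name): a dict with "fx", "fy", "cx", "cy" (pixels), "extrinsics" (4x4, takes a point from camera to world coordinates). Camera axes: x right, y down, z forward; pixel columns grow to the right and rows downward; lengths in m; the calibration is good to about 2 mm. A picture is of the moment at which its call begins. camera_model takes no time and is no camera call.
A pose or a line that the arm cannot do raises ctrl.Unreachable and nothing moves.
- ctrl.close_job(): hands the job in, once; it reports no verdict.
Trained networks look in the newest picture that a camera, given by its name, has taken for a name from the list of things; names that differ only in an ending like _2 or _b are one class to them, and where a whole thing is asked for, a point or a joint stands for the part that bears it (a point fixed in the world has none). Each returns a list of dicts, best first, with "conf" (0 to 1); they miss things now and then, are a little off and sometimes report something else, mostly with a low value. They report only what shows in the picture. A call takes as long as a camera call. They do not tell look-alikes from the thing itself.
- ctrl.search_frame(target, camera): "at" ([x, y, z] in m, in world coordinates, good to about 4 mm: the middle of the surface that is visible of it).
Readings, each from a call of its own:
- ctrl.read_time_s(): time.
- ctrl.read_q(): joint angles.
- ctrl.read_dq(): joint speeds.
- ctrl.read_effort(): joint torques, N m.
- ctrl.read_tcp_pos(): TCP position.
- ctrl.read_orientation(): TCP orientation.
- ctrl.read_wrist_force(): force on the tool from outside, world axes, zero at the start.
- ctrl.read_wrist_torque(): the same for the moment, N m.
- ctrl.read_finger_gap(): opening from 0.0 (shut) to 1.0 (fully open).
Only numpy, scipy, OpenCV 4.12 (cv2) and the standard library are available. Lean on these libraries where they do the work, as an engineer would, in place of code of your own. Each camera call takes 0.05 s, during which the arm holds its last target.

## Working session

There is one attempt and no reset: what is moved stays moved. The work goes in short steps, each a Python script; the robot and the scene stay as the last script left them, time stands still between calls to the robot, and variables do not carry over. Pictures are saved under pics/ and viewed, and the job is handed in when it is done.

```bash
ls; mkdir -p pics
python3 - <<'E'
from plant import ctrl
import cv2
for n in("top","side"):
    p,d=ctrl.snapshot(n); cv2.imwrite(f"pics/{n}0.png",p[:,:,::-1])
    m=ctrl.camera_model(n); print(n,{k:(v if k!="extrinsics" else [[round(float(a),4) for a in r] for r in v]) for k,v in m.items()})
for t in("stray_post","tote","spout_corner","far_rim","spout_foot"):
    for n in("top",):
        print(t,[([round(float(a),3) for a in r["at"]],round(r["conf"],2)) for r in ctrl.search_frame(t,n)])
print(ctrl.read_time_s(),ctrl.read_orientation(),ctrl.read_finger_gap())
E
```

```text
pics
top {'fx': 401.3176879595024, 'fy': 401.3176879595024, 'cx': 280.94669184944837, 'cy': 199.50905258056721, 'extrinsics': [[0.0248, -0.9953, 0.094, 0.4738], [-0.9997, -0.024, 0.0102, 0.0303], [-0.0079, -0.0943, -0.9955, 0.9387], [0.0, 0.0, 0.0, 1.0]]}
side {'fx': 517.6989946772617, 'fy': 517.6989946772617, 'cx': 267.77087035819596, 'cy': 209.75599895899626, 'extrinsics': [[-0.6931, -0.3718, 0.6176, -0.1197], [-0.7207, 0.3397, -0.6044, 0.7062], [0.0149, -0.864, -0.5033, 0.6262], [0.0, 0.0, 0.0, 1.0]]}
stray_post [([0.482, 0.415, 0.027], 0.78), ([0.389, 0.323, 0.025], 0.7), ([0.468, 0.343, 0.022], 0.67)]
tote [([0.539, 0.046, 0.004], 0.89)]
spout_corner [([0.534, 0.042, 0.0], 0.73)]
far_rim [([0.541, 0.045, 0.004], 0.87)]
spout_foot [([0.535, 0.045, 0.006], 0.69)]
0.35 [ 9.72532517e-01  2.32766970e-01 -3.63064475e-05 -1.98565102e-04] 0.9973852230542763
```

View pics/top0.png

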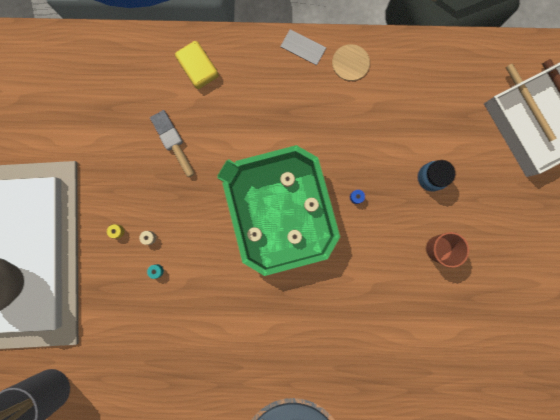

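View pics/side0.png

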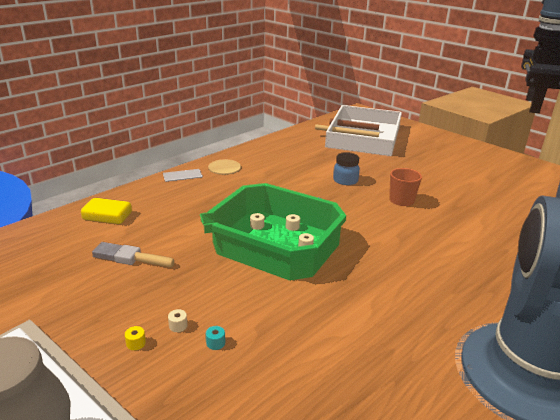

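The picture shows three post-like things beside the tote in the top view: yellow at (114,231), cream at (147,238) and turquoise at (155,271). A blue look-alike is at (358,197). Cream with a dark bore fits the stray_post, so (147,238), which is the detection near (0.468, 0.343). The pouring corner is at (228,172), with the far rim diagonally opposite near (327,252). Next I'll confirm this in a crop and fit the poses.

```bash
cat > h.py <<'E'
import numpy as np, cv2
from scipy.optimize import least_squares
from scipy.spatial.transform import Rotation as R
def cloud(ctrl,n,d):
    m=ctrl.camera_model(n); v,u=np.mgrid[0:d.shape[0],0:d.shape[1]]
    P=np.stack([(u-m["cx"])/m["fx"]*d,(v-m["cy"])/m["fy"]*d,d],-1)
    E=np.array(m["extrinsics"]); return P@E[:3,:3].T+E[:3,3]
def octd(p,hx,hy,c):  # signed dist to octagon (max of halfplanes)
    a=np.abs(p); return np.max([a[:,0]-hx,a[:,1]-hy,(a[:,0]+a[:,1]-c)/np.sqrt(2)],axis=0)
def fit_tote(ctrl,p,d):
    W=cloud(ctrl,"top",d); r,g,b=[p[:,:,i].astype(int) for i in range(3)]
    M=(g>r*1.6)&(g>b*1.4)&(d>0)
    q=W[M]; z=q[:,2]; T=q[(z>.068)&(z<.082)]
    xy=T[:,:2]
    # mid-line octagon of rim: inner 116/96, +6 ; chamfer mid 104.4+84.4
    def f(x):
        c,s=np.cos(x[2]),np.sin(x[2]); l=(xy-x[:2])@np.array([[c,-s],[s,c]])
        dd=octd(l,.122,.102,.1888); keep=(l[:,0]+l[:,1])>-.150
        return np.where(keep,np.sign(dd)*np.maximum(np.abs(dd)-.004,0),0)*1000
    best=None
    for a in np.arange(-180,180,15):
        x0=[*xy.mean(0),np.radians(a)]
        s=least_squares(f,x0,loss="soft_l1",x_scale=[.01,.01,.1])
        # pouring lip: no rim at -x-y
        c,sn=np.cos(s.x[2]),np.sin(s.x[2]); l=(xy-s.x[:2])@np.array([[c,-sn],[sn,c]])
        lip=np.sum((l[:,0]+l[:,1])<-.205)
        if best is None or s.cost-5*lip<best[0]: best=(s.cost-5*lip,s.cost,lip,s.x,np.median(T[:,2]),len(T))
    return best
E
python3 - <<'E'
from plant import ctrl
from h import *
p,d=ctrl.snapshot("top"); np.savez("s0.npz",p=p,d=d)
b=fit_tote(ctrl,p,d); print(b, np.degrees(b[3][2]))
x=b[3]; Rz=R.from_euler("z",x[2]).as_matrix(); t=np.array([x[0],x[1],0])
m=ctrl.camera_model("top"); E=np.linalg.inv(np.array(m["extrinsics"]))
def px(w): c=E[:3,:3]@w+E[:3,3]; return (c[0]/c[2]*m["fx"]+m["cx"],c[1]/c[2]*m["fy"]+m["cy"])
img=cv2.resize(p[:,:,::-1],None,fx=1,fy=1).copy()
S=4; crop=cv2.resize(img[130:290,95:355],None,fx=3,fy=3,interpolation=cv2.INTER_CUBIC)
for nm,l in dict(foot=(-.103,-.083,0),sc=(-.1002,-.0802,.004),far=(.1044,.0844,.075),o=(0,0,.004),a=(.122,.0668,.075),b=(.0868,.102,.075),free=(-.045,-.035,.004)).items():
    w=Rz@np.array(l)+t; u=px(w); print(nm,w.round(4),np.round(u))
    cv2.circle(crop,(int((u[0]-95)*3),int((u[1]-130)*3)),4,(255,0,255),-1)
W=cloud(ctrl,"top",d)
def circ(c,rad=14):
    v,u=np.mgrid[0:420,0:560]; k=(np.hypot(u-c[0],v-c[1])<rad)&(W[...,2]>.015)&(W[...,2]<.033)
    r,g,bb=[p[:,:,i].astype(int) for i in range(3)]
    q=W[k]; cc,rr=cv2.minEnclosingCircle(q[:,:2].astype(np.float32)*1000); return q.mean(0).round(4),np.round(cc,1),rr,len(q),np.percentile(q[:,2],[5,50,95])
print(circ((147,238)))
for c in [(288,179),(311,204),(254,234),(294,237)]:
    q=W[c[1]-5:c[1]+6,c[0]-5:c[0]+6].reshape(-1,3); q=q[q[:,2]>.022]; w=q.mean(0); print(c,w.round(3),(Rz.T@(w-t)).round(3))
cv2.imwrite("pics/crop0.png",crop)
E
```

```text
(np.float64(-115.78186917950711), np.float64(374.2181308204929), np.int64(98), array([ 0.53438755,  0.04085789, -2.85602545]), np.float64(0.07503711528172713), 2096) -163.6382046753552
foot [0.6098 0.1495 0.    ] [235. 178.]
sc [0.6079 0.146  0.004 ] [236. 179.]
far [ 0.458  -0.0695  0.075 ] [331. 246.]
o [0.5344 0.0409 0.004 ] [280. 211.]
a [ 0.4361 -0.0576  0.075 ] [325. 256.]
b [ 0.4798 -0.0815  0.075 ] [336. 236.]
free [0.5677 0.0871 0.004 ] [261. 197.]
(array([0.4663, 0.3439, 0.0244]), array([466.5, 345.1]), 15.870579719543457, 168, array([0.01958541, 0.02475218, 0.02756325]))
(288, 179) [0.607 0.026 0.029] [-0.066  0.035  0.029]
(311, 204) [ 0.551 -0.029  0.029] [0.004 0.071 0.029]
(254, 234) [0.48  0.099 0.029] [ 0.036 -0.071  0.029]
(294, 237) [0.476 0.008 0.029] [0.065 0.015 0.029]
```

View pics/crop0.png

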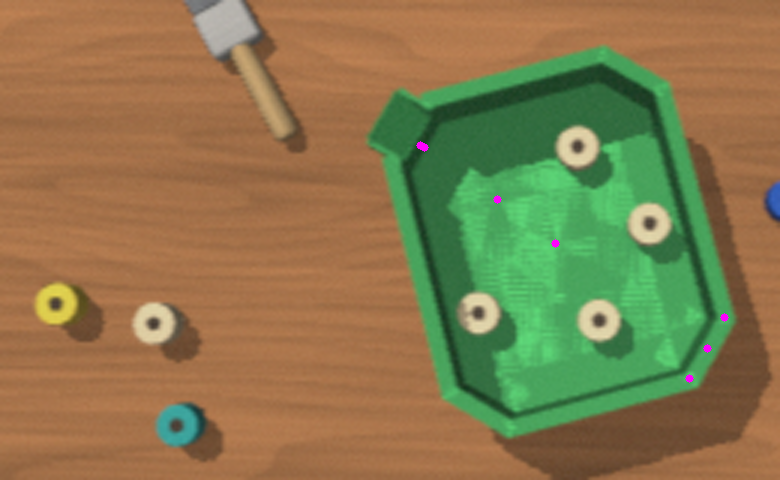

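The crop confirms the cream post at (153,323) in the crop, with yellow and turquoise on either side, and the projected tote points lie on the rim bar and pouring corner. Next I'll check that the pick and the tipping arc are reachable.

```bash
cat >> h.py <<'E'
def toteT(x):
    T=np.eye(4); T[:3,:3]=R.from_euler("z",x[2]).as_matrix(); T[:2,3]=x[:2]; return T
def grip_local(flip,depth=.068,yaw=0):
    y=np.array([1,1,0])/np.sqrt(2)*flip; z=np.array([0,0,-1.]); xx=np.cross(y,z)
    G=np.eye(4); G[:3,:3]=np.stack([xx,y,z],1); G[:3,3]=[.1044,.0844,depth-.019]; return G
def tip(T,th):
    f=(T@[-.103,-.083,0,1])[:3]; ax=T[:3,:3]@(np.array([1,-1,0])/np.sqrt(2))
    for s in(1,-1):
        Q=R.from_rotvec(ax*th*s).as_matrix()
        N=np.eye(4); N[:3,:3]=Q; N[:3,3]=f-Q@f; M=N@T
        if (M@[.1,.08,0,1])[2]>=-1e-9: return M
E
python3 - <<'E'
from plant import ctrl
from h import *
T=toteT([.5344,.0409,np.radians(-163.64)])
for fl in(1,-1):
    for a in (0,10,20,30,35,38):
        P=tip(T,np.radians(a))@grip_local(fl); q=ctrl.solve_ik(P[:3,3],R.from_matrix(P[:3,:3]).as_quat())
        print(fl,a,P[:3,3].round(3),None if q is None else np.round(q,2))
def down(jaw):
    y=np.array([*jaw,0])/np.hypot(*jaw); z=np.array([0,0,-1.]); return R.from_matrix(np.stack([np.cross(y,z),y,z],1)).as_quat()
for j in((1,-1),(-1,1)):
    for pos in((.4665,.3445,.1),(.4665,.3445,.009),(.5677,.0871,.2),(.5677,.0871,.014)):
        q=ctrl.solve_ik(pos,down(j)); print(j,pos,None if q is None else np.round(q,2))
E
```

```text
1 0 [ 0.458 -0.069  0.049] [ 0.17  0.38 -0.13  2.17  0.09  0.59 -2.09]
1 10 [ 0.464 -0.058  0.094] [ 0.11  0.35 -0.21  2.08  0.29  0.83 -2.37]
1 20 [ 0.474 -0.041  0.137] [ 0.06  0.37 -0.3   1.97  0.41  1.09 -2.55]
1 30 [ 0.487 -0.017  0.175] [-0.95  0.55  0.92  1.91  0.02  1.17 -2.12]
1 35 [ 0.494 -0.003  0.192] [-0.97  0.59  0.92  1.84  0.05  1.27 -2.16]
1 38 [0.499 0.006 0.202] [-0.99  0.62  0.92  1.8   0.07  1.33 -2.17]
-1 0 [ 0.458 -0.069  0.049] [ 0.57  0.45 -0.62  2.15  0.43  0.66  0.72]
-1 10 [ 0.464 -0.058  0.094] [ 0.48  0.43 -0.67  2.06  0.51  0.92  0.56]
-1 20 [ 0.474 -0.041  0.137] [ 0.36  0.44 -0.69  1.96  0.56  1.18  0.45]
-1 30 [ 0.487 -0.017  0.175] [ 0.23  0.49 -0.69  1.84  0.6   1.43  0.36]
-1 35 [ 0.494 -0.003  0.192] [ 0.16  0.53 -0.68  1.77  0.62  1.55  0.33]
-1 38 [0.499 0.006 0.202] [ 0.12  0.55 -0.67  1.74  0.63  1.62  0.31]
(1, -1) (0.4665, 0.3445, 0.1) [-0.14  0.57 -0.77  1.85  0.5   0.92 -1.93]
(1, -1) (0.4665, 0.3445, 0.009) [-0.26  0.66 -0.6   1.91  0.54  0.74 -1.97]
(1, -1) (0.5677, 0.0871, 0.2) [ 0.24  0.39 -0.6   1.78  0.25  1.05 -1.24]
(1, -1) (0.5677, 0.0871, 0.014) [ 0.07  0.6  -0.4   1.93  0.35  0.68 -1.32]
(-1, 1) (0.4665, 0.3445, 0.1) [ 0.09  0.78 -1.18  1.84  0.81  1.11  0.96]
(-1, 1) (0.4665, 0.3445, 0.009) [-0.01  0.83 -1.    1.89  0.88  0.94  0.91]
(-1, 1) (0.5677, 0.0871, 0.2) [ 0.6   0.6  -1.17  1.76  0.59  1.19  1.61]
(-1, 1) (0.5677, 0.0871, 0.014) [ 0.56  0.94 -1.19  1.9   1.02  1.07  1.29]
```

```bash
cat >> h.py <<'E'
def down(jaw):
    y=np.array([*jaw,0])/np.hypot(*jaw); z=np.array([0,0,-1.]); return R.from_matrix(np.stack([np.cross(y,z),y,z],1)).as_quat()
E
python3 - <<'E'
from plant import ctrl
from h import *
o=down((-1,1))
ctrl.move_gripper(.62,12)
ctrl.goto([.4665,.3445,.16],o)
print(ctrl.servo_line([.4665,.3445,.009],max_speed=.12,threshold=8),ctrl.read_tcp_pos())
ctrl.move_gripper(0,15); print("gap",ctrl.read_finger_gap()*87)
ctrl.servo_line([.4665,.3445,.16],max_speed=.2)
print("gap",ctrl.read_finger_gap()*87,ctrl.read_time_s(),ctrl.read_q())
p,d=ctrl.snapshot("side"); cv2.imwrite("pics/side1.png",p[:,:,::-1])
E
```

```text
False [0.46688597 0.34500086 0.00979069]
gap 31.133141416997848
gap 31.611932489589794 7.4583 [ 0.09711582  0.67171037 -1.17378663  1.79023511  0.67773666  1.15559956
  1.05867537]
```

View pics/side1.png

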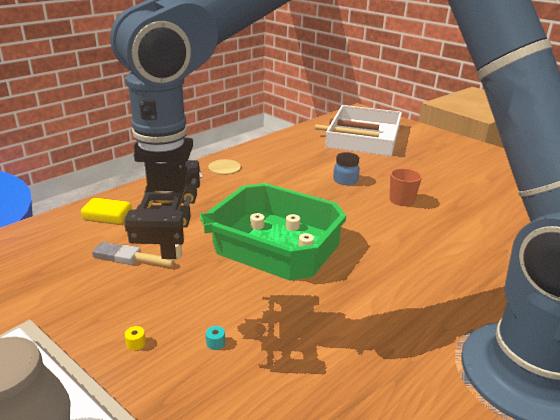

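The picture shows the cream post held in the fingers at (172,250), with the yellow and turquoise ones untouched. Next I'll place it in the tote.

Run:
```python
from plant import ctrl
from h import *
o=down((-1,1))
ctrl.servo_line([.5677,.0871,.16],max_speed=.2)
print("gap",ctrl.read_finger_gap()*87)
ctrl.servo_line([.5677,.0871,.03],max_speed=.12)
print(ctrl.servo_line([.5677,.0871,.0125],max_speed=.03,threshold=4),ctrl.read_tcp_pos(),ctrl.read_wrist_force())
ctrl.move_gripper(.6,10); print("gap",ctrl.read_finger_gap()*87)
ctrl.servo_line([.5677,.0871,.17],max_speed=.2)
T=toteT([.5344,.0409,np.radians(-163.64)])
P=T@grip_local(-1); ctrl.move_gripper(.6)
ctrl.goto([P[0,3]-.0,P[1,3],.19],R.from_matrix(P[:3,:3]).as_quat())
print(ctrl.read_time_s(),ctrl.read_q().round(2))
p,d=ctrl.snapshot("top"); cv2.imwrite("pics/top2.png",p[:,:,::-1]);np.savez("s2.npz",p=p,d=d)
b=fit_tote(ctrl,p,d); print(b)
```

```text
gap 31.651342900471843
True [0.56740786 0.08686012 0.01286443] [-0.60953208 -0.22401104  4.40677518]
gap 52.3997461430841
13.4583 [ 1.    0.35 -1.12  2.01  0.37  1.01  0.77]
(np.float64(-229.1607592257838), np.float64(270.8392407742162), np.int64(100), array([0.53435717, 0.0404958 , 3.43082218]), np.float64(0.07492111461227557), 1763)
```

View pics/top2.png

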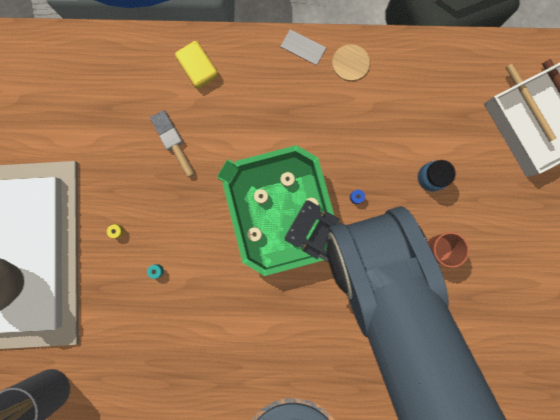

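The picture shows the placed post standing at (261,196) on the tote floor, and the tote hasn't moved. The gripper is above the far rim. I'll check that the tipping path is reachable from this arm branch.

Run:
```python
from plant import ctrl
from h import *
T=toteT([.5344,.0407,np.radians(-163.55)])
for a in (0,10,20,30,36):
    P=tip(T,np.radians(a))@grip_local(-1); q=ctrl.solve_ik(P[:3,3],R.from_matrix(P[:3,:3]).as_quat())
    print(a,P[:3,3].round(3),None if q is None else np.round(q,2))
print(ctrl.read_time_s(),ctrl.read_wrist_force())
```

```text
0 [ 0.458 -0.07   0.049] [ 0.78  0.55 -0.91  2.14  0.64  0.75  0.52]
10 [ 0.464 -0.059  0.094] [ 0.66  0.5  -0.91  2.06  0.64  0.99  0.44]
20 [ 0.474 -0.041  0.137] [ 0.5   0.5  -0.88  1.95  0.64  1.23  0.37]
30 [ 0.487 -0.017  0.175] [ 0.32  0.53 -0.81  1.83  0.65  1.47  0.31]
36 [ 0.496 -0.     0.195] [ 0.23  0.57 -0.79  1.76  0.66  1.61  0.28]
13.5083 [-0.51298501  0.42807925  0.45626949]
```

Run:
```python
from plant import ctrl
from h import *
T=toteT([.5344,.0407,np.radians(-163.55)])
P=T@grip_local(-1); o=R.from_matrix(P[:3,:3]).as_quat()
print(ctrl.servo_line(P[:3,3],o,max_speed=.12,threshold=8),ctrl.read_tcp_pos(),P[:3,3])
ctrl.move_gripper(0,45); print("gap",ctrl.read_finger_gap()*87,ctrl.read_wrist_force().round(1))
for a in (2,4,6):
    P=tip(T,np.radians(a))@grip_local(-1)
    ctrl.servo_line(P[:3,3],R.from_matrix(P[:3,:3]).as_quat(),max_speed=.04)
    print(a,"gap",ctrl.read_finger_gap()*87,ctrl.read_wrist_force().round(1),ctrl.read_wrist_torque().round(2))
print(ctrl.read_time_s())
p,d=ctrl.snapshot("side"); cv2.imwrite("pics/side3.png",p[:,:,::-1])
```

```text
False [ 0.45873127 -0.0697798   0.04954491] [ 0.45817365 -0.06980911  0.049     ]
gap 11.455040042028426 [0.3 0.2 1.1]
2 gap 11.654296277148799 [ 1.5  0.9 -2.3] [ 0.48 -0.4  -0.01]
4 gap 11.291735070664561 [ 0.   1.5 -2.3] [ 0.55 -0.44  0.03]
6 gap 11.689549241259279 [ 0.3  1.4 -2.7] [ 0.56 -0.51  0.01]
16.75
```

View pics/side3.png

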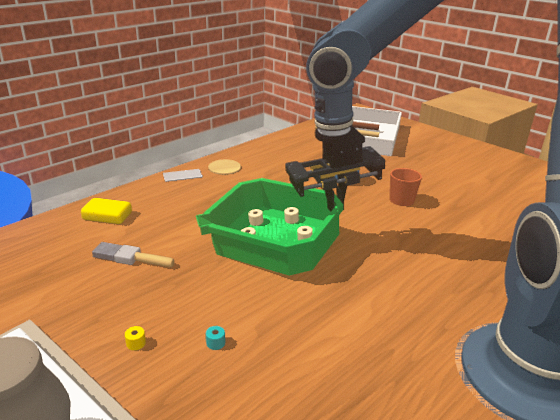

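The picture shows the tote gripped by the far rim at (335,200) and starting to lift. The pouring corner at (208,228) is still down, and the forces are low. I'll keep tipping.

Run:
```python
from plant import ctrl
from h import *
T=toteT([.5344,.0407,np.radians(-163.55)])
for a in (9,12,15,18,21,24,27,30,33,35.5):
    P=tip(T,np.radians(a))@grip_local(-1)
    ctrl.servo_line(P[:3,3],R.from_matrix(P[:3,:3]).as_quat(),max_speed=.05)
    f=ctrl.read_wrist_force()
    print(a,"gap",round(ctrl.read_finger_gap()*87,1),f.round(1),ctrl.read_wrist_torque().round(2))
    if np.linalg.norm(f)>25: break
ctrl.wait(.5)
print(ctrl.read_time_s(),ctrl.read_tcp_pos()-P[:3,3])
for n in("side","top"):
    p,d=ctrl.snapshot(n); cv2.imwrite(f"pics/{n}4.png",p[:,:,::-1]);np.savez(f"{n}4.npz",p=p,d=d)
```

```text
9 gap 11.5 [ 0.2 -0.3 -2.7] [ 0.71 -0.54 -0.02]
12 gap 11.6 [ 1.3  1.4 -3.3] [ 0.74 -0.57 -0.09]
15 gap 11.3 [ 0.5 -0.3 -3.7] [ 0.76 -0.6  -0.06]
18 gap 11.6 [ 0.6  1.2 -1.4] [ 0.86 -0.64 -0.01]
21 gap 11.9 [ 0.5  1.  -2.5] [ 0.87 -0.62 -0.03]
24 gap 11.8 [-0.6 -0.8 -1.3] [ 0.7  -0.54  0.02]
27 gap 11.3 [ 0.4 -0.6 -0.5] [ 0.7  -0.51 -0.02]
30 gap 11.5 [ 0.1  0.6 -0.6] [ 0.72 -0.51  0.  ]
33 gap 11.6 [-0.  -1.1  1. ] [ 0.65 -0.51  0.  ]
35.5 gap 11.1 [-0.9 -0.7  1.2] [ 0.59 -0.45 -0.  ]
21.5833 [-5.60436786e-05 -1.06408968e-04 -6.46403798e-06]
```

View pics/side4.png

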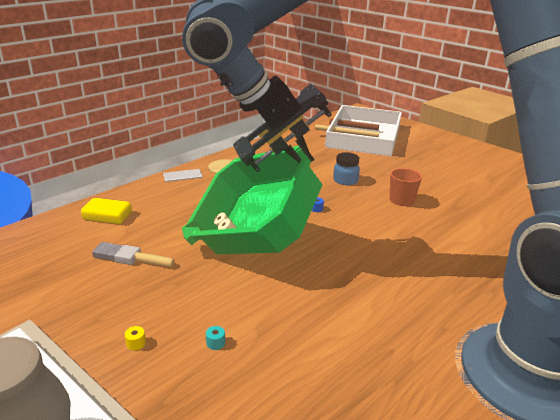

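View pics/top4.png

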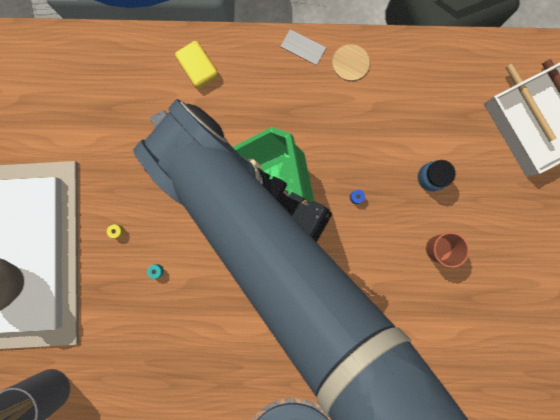

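Run:
```python
from plant import ctrl
from h import *
T0=toteT([.5344,.0407,np.radians(-163.55)])
s=np.load("side4.npz"); p,d=s["p"],s["d"]; W=cloud(ctrl,"side",d)
P=np.zeros(4)
M=tip(T0,np.radians(35.5)); L=(W-M[:3,3])@M[:3,:3]
r,g,b=[p[:,:,i].astype(int) for i in range(3)]
k=(g>r*1.6)&(g>b*1.4)&(np.abs(L[...,2]-.004)<.012)&(np.abs(L[...,0])<.09)&(np.abs(L[...,1])<.07)
q=W[k]; c=q.mean(0); n=np.linalg.svd(q-c,full_matrices=False)[2][2]; n*=np.sign(n[2])
print(k.sum(),"slope",np.degrees(np.arccos(n[2])),"n local",(M[:3,:3].T@n).round(3),"zlocal",np.median(L[k][:,2]))
# cream pixels inside tote
k=(r>140)&(g>110)&(r<g*1.5)&(b>70)&(np.abs(L[...,0])<.13)&(np.abs(L[...,1])<.11)&(L[...,2]>.0)&(L[...,2]<.06)
print(k.sum()); print(L[k][::max(1,k.sum()//25)].round(3))
x=cv2.resize(p[140:270,170:340,::-1],None,fx=4,fy=4,interpolation=cv2.INTER_CUBIC); cv2.imwrite("pics/crop4.png",x)
s=np.load("top4.npz"); x=cv2.resize(s["p"][110:250,180:340,::-1],None,fx=4,fy=4,interpolation=cv2.INTER_CUBIC); cv2.imwrite("pics/crop4t.png",x)
# foot: lowest green points height
k=(g>r*1.6)&(g>b*1.4)&(np.abs(L[...,0])<.15)&(np.abs(L[...,1])<.15); print("min z",np.percentile(W[k][:,2],[0,1,5]))
```

```text
1388 slope 35.59040653943922 n local [ 0.    -0.002  1.   ] zlocal 0.005021769392956985
220
[[ 0.119  0.066  0.044]
 [-0.097 -0.012  0.03 ]
 [-0.091 -0.016  0.03 ]
 [-0.088 -0.02   0.031]
 [-0.091 -0.02   0.028]
 [-0.09  -0.024  0.029]
 [-0.102 -0.027  0.031]
 [-0.072 -0.028  0.029]
 [-0.093 -0.029  0.029]
 [-0.069 -0.03   0.028]
 [-0.09  -0.033  0.03 ]
 [-0.065 -0.034  0.03 ]
 [-0.09  -0.037  0.032]
 [-0.065 -0.038  0.031]
 [-0.093 -0.038  0.03 ]
 [-0.07  -0.038  0.029]
 [-0.101 -0.038  0.028]
 [-0.07  -0.042  0.03 ]
 [-0.103 -0.039  0.025]
 [-0.063 -0.046  0.031]
 [-0.09  -0.045  0.028]
 [-0.061 -0.048  0.029]
 [-0.086 -0.049  0.03 ]
 [-0.063 -0.05   0.029]
 [-0.063 -0.035  0.01 ]
 [-0.066 -0.053  0.03 ]
 [-0.059 -0.043  0.017]
 [-0.073 -0.054  0.028]]
min z [0.00169831 0.02663417 0.0437272 ]
```

View pics/crop4.png

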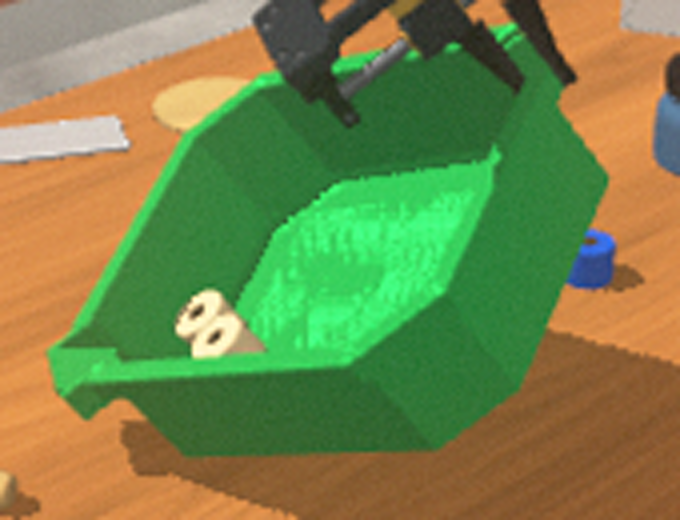

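View pics/crop4t.png

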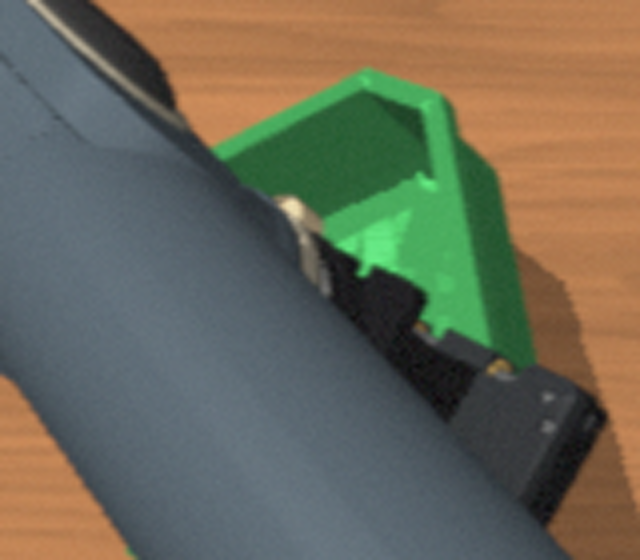

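Run:
```python
from plant import ctrl
from h import *
M=tip(toteT([.5344,.0407,np.radians(-163.55)]),np.radians(35.5))
for n in("side","top"):
    s=np.load(f"{n}4.npz"); d=s["d"]; m=ctrl.camera_model(n); E=np.linalg.inv(np.array(m["extrinsics"]))
    for x in (-.09,-.07,-.05,-.03,-.01,.01,.03,.05,.07):
        o=[]
        for y in (-.08,-.07,-.06,-.04):
            w=(M@[x,y,.029,1])[:3]; c=E[:3,:3]@w+E[:3,3]; u,v=int(c[0]/c[2]*m["fx"]+m["cx"]),int(c[1]/c[2]*m["fy"]+m["cy"])
            o.append((u,v,round(float(d[v,u]-c[2])*1000)))
        print(n,x,o)
for c in("side","top"):
    for r in ctrl.search_frame("post1",c):
        a=np.array(r["at"]); print(c,a.round(3),(M[:3,:3].T@(a-M[:3,3])).round(3),round(r["conf"],2))
print(ctrl.read_time_s())
```

```text
side -0.09 [(210, 238, -64), (212, 234, -85), (214, 230, -87), (218, 223, 4)]
side -0.07 [(217, 237, -65), (219, 233, -85), (221, 230, -92), (225, 222, 1)]
side -0.05 [(224, 237, -63), (226, 233, -85), (228, 229, -87), (232, 221, 51)]
side -0.03 [(231, 236, -66), (233, 232, -84), (235, 228, -85), (239, 221, 46)]
side -0.01 [(238, 236, -63), (240, 232, -83), (242, 228, -84), (246, 220, 45)]
side 0.01 [(245, 235, -65), (247, 231, -85), (249, 227, -84), (253, 219, 48)]
side 0.03 [(252, 235, -63), (254, 231, -78), (256, 227, -82), (260, 219, 49)]
side 0.05 [(260, 234, -56), (262, 230, -70), (264, 226, -80), (268, 218, -82)]
side 0.07 [(268, 234, -33), (270, 230, -43), (272, 226, -59), (276, 217, -75)]
top -0.09 [(229, 177, -521), (232, 175, -515), (236, 174, -509), (243, 170, -485)]
top -0.07 [(229, 184, -520), (233, 183, -513), (236, 181, -507), (244, 178, -492)]
top -0.05 [(230, 192, -516), (234, 190, -510), (237, 189, -507), (245, 185, -493)]
top -0.03 [(231, 200, -510), (234, 198, -508), (238, 196, -503), (245, 193, -492)]
top -0.01 [(231, 207, -508), (235, 206, -505), (239, 204, -500), (246, 201, -492)]
top 0.01 [(232, 215, -501), (236, 214, -499), (240, 212, -496), (247, 209, -487)]
top 0.03 [(233, 224, -495), (237, 222, -494), (241, 220, -491), (248, 217, -483)]
top 0.05 [(234, 232, -491), (238, 230, -845), (241, 229, -486), (249, 226, -480)]
top 0.07 [(235, 241, -486), (238, 239, -481), (242, 238, -479), (250, 234, -474)]
side [0.633 0.114 0.049] [-0.098 -0.025  0.028] 0.65
side [0.601 0.119 0.051] [-0.069 -0.039  0.024] 0.4
top [0.641 0.101 0.055] [-0.101 -0.008  0.029] 0.59
21.7833
```

The side view shows two posts near the pouring corner, in the crop at (195,315) and (218,338). The slope measures 35.6° and the foot is on the bench. The other three posts are hidden by the near wall and the arm. I have time to lower the tote until the top camera sees that wall, then tip it again.

Run:
```python
from plant import ctrl
from h import *
T=toteT([.5344,.0407,np.radians(-163.55)])
im=[]
for a in (30,25,20,15,11):
    P=tip(T,np.radians(a))@grip_local(-1)
    ctrl.servo_line(P[:3,3],R.from_matrix(P[:3,:3]).as_quat(),max_speed=.06)
    print(a,ctrl.read_wrist_force().round(1))
    if a<=20:
        p,d=ctrl.snapshot("top"); np.savez(f"t5_{a}.npz",p=p,d=d); im.append(cv2.resize(p[130:290,190:350,::-1],(400,400)) if a!=15 else None)
print(ctrl.read_time_s())
cv2.imwrite("pics/t5.png",np.hstack([i for i in im if i is not None]))
```

```text
30 [-0.2 -0.6  0.3]
25 [-1.1 -1.1  0.5]
20 [-1.1 -0.9  0.3]
15 [-0.3 -0.8  0.5]
11 [-0.3 -1.9  0.2]
24.6083
```

View pics/t5.png

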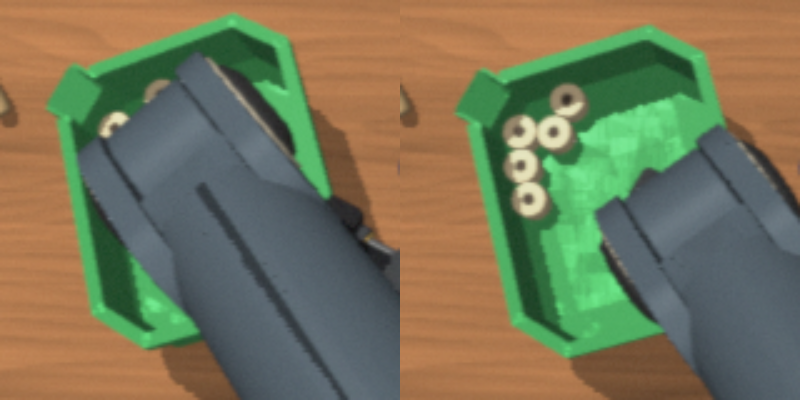

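The picture at 11° (right panel) shows all five posts gathered at the pouring corner, at (518,130), (555,133), (567,102), (521,165) and (529,199). I'll measure their positions and tip again.

Run:
```python
from plant import ctrl
from h import *
T=toteT([.5344,.0407,np.radians(-163.55)])
M=tip(T,np.radians(11)); s=np.load("t5_11.npz"); W=cloud(ctrl,"top",s["d"]); L=(W-M[:3,3])@M[:3,:3]
for u,v in((518,130),(555,133),(567,102),(521,165),(529,199)):
    c,r=190+(u-400)*.4,130+v*.4
    vv,uu=np.mgrid[0:420,0:560]; k=(np.hypot(uu-c,vv-r)<6)&(L[...,2]>.024)&(L[...,2]<.036)
    l=L[k].mean(0); print(l.round(4),"to corner",np.hypot(l[0]+.1002,l[1]+.0802).round(3))
for a in (14,17,20,23,26,29,32,35,38,36.5,35.3):
    P=tip(T,np.radians(a))@grip_local(-1)
    ctrl.servo_line(P[:3,3],R.from_matrix(P[:3,:3]).as_quat(),max_speed=.06)
    print(a,round(ctrl.read_finger_gap()*87,1),ctrl.read_wrist_force().round(1))
ctrl.wait(.7)
p,d=ctrl.snapshot("side"); np.savez("s6.npz",p=p,d=d)
M=tip(T,np.radians(35.3)); W=cloud(ctrl,"side",d); L=(W-M[:3,3])@M[:3,:3]
r,g,b=[p[:,:,i].astype(int) for i in range(3)]
k=(g>r*1.6)&(g>b*1.4)&(np.abs(L[...,2]-.004)<.012)&(np.abs(L[...,0])<.09)&(np.abs(L[...,1])<.07)
q=W[k]; n=np.linalg.svd(q-q.mean(0),full_matrices=False)[2][2]
print("slope",np.degrees(np.arccos(abs(n[2]))),"zloc",np.median(L[k][:,2]))
for q in ctrl.search_frame("post1","side"):
    a=np.array(q["at"]); print((M[:3,:3].T@(a-M[:3,3])).round(3),round(q["conf"],2))
print(ctrl.read_time_s(),np.abs(ctrl.read_dq()).max(),ctrl.read_wrist_force())
cv2.imwrite("pics/side6.png",p[:,:,::-1])
```

```text
[-0.0842 -0.0735  0.0292] to corner 0.017
[-0.0716 -0.0413  0.029 ] to corner 0.048
[-0.0967 -0.0235  0.0292] to corner 0.057
[-0.0517 -0.0783  0.0291] to corner 0.049
[-0.0192 -0.0784  0.0292] to corner 0.081
14 11.7 [ 0.4  0.8 -1.6]
17 11.8 [ 1.2  0.7 -1.8]
20 11.4 [ 0.6  0.3 -2.1]
23 11.5 [ 0.5 -0.3 -1.7]
26 11.0 [ 0.5 -0.2 -1.2]
29 11.5 [ 0.2  0.4 -0.1]
32 11.6 [-0.3  0.2  0.5]
35 11.5 [-1.  -1.1  0.5]
38 11.5 [-0.7 -1.5  1.2]
36.5 11.5 [ 0.4  0.9 -1.9]
35.3 11.1 [ 0.3 -0.4 -0.3]
slope 35.389804869019876 zloc 0.005095107123451229
[-0.068 -0.04   0.026] 0.63
29.375 0.0008095233376912499 [-0.82420747 -1.24154635  0.3924598 ]
```

View pics/side6.png

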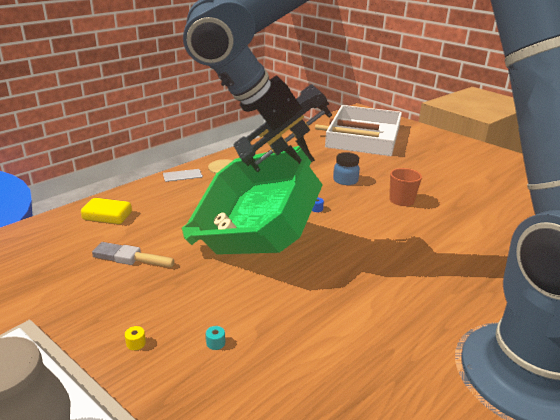

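The picture shows the tote held at 35.4° with its corner down near (190,236) and the pile at (222,222). The brush, jar and cup are where they started. I'm handing in.

Run:
```python
from plant import ctrl
print(ctrl.close_job(),ctrl.read_time_s())
```

```text
the job is handed in; nothing more can be done
the job is handed in; nothing more can be done
```

I put the cream stray post down on the tote floor, then gripped the tote by its far rim and tipped it about the pouring corner's bottom edge. I handed in at about 29 s, with the arm still gripping and holding steady.

**Slope and hold:** The side camera measured a slope of 35.4°, with the pouring corner on the bench. The arm was at rest, the grip was on the 12 mm rim bar, and the wrist force was under 2 N.

**Extra tipping:** From the first tip I could see only two posts. I lowered the tote to 11°, where the top view showed all five in one connected pile at the corner, 17, 48, 49, 57 and 81 mm from it. I then tipped it again, going briefly to 38° before settling back to about 35°.

**Not confirmed:** In the final pose the cameras can see only two of the five posts. The other three are hidden by the wall and the arm, so their final places rest on the 11° view. The last network search found only one post, although two show in the picture.

The cup, jar, brush and look-alike posts are where they were in the last picture.

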